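# Shim a photo panel in the signing jig

### The arm

A 6-joint arm with a two-finger parallel gripper is mounted at the origin on the work surface. World frame = base frame: x ahead of the robot, y to its left, z up, the work surface at z = 0. Lengths are in m, angles in degrees, forces in N, time in s.
With the tool pointing down it reaches from about 0.35 to 0.875 m from the base axis. Payload 4.2 kg.
Tool frame: the origin (TCP) lies on the centre line of the jaws, within the pads' length; the fingertips stand tip_reach ahead of it and the grasp point (between the pads) is the TCP (tip_reach is the distance from the TCP to the fingertips, in m); z points along the fingers, y is the line along which they close (so a half turn about z gives the same grasp; the last joint's range is limited). The gripper opens to 87 mm and grips with 3 to 60 N. Pads are 19 mm wide; open, the fingers measure 117 mm over their backs; the gripper's body (75 mm by 190 mm) begins 51 mm behind the grasp point.
Start: joints at [77.842, 22.042, 0.453, 0, -68.411, -14.817], TCP at [0.283, 0.557, 0.242] pointing down, gripper open.
Joint ranges: [-179.83, 179.83], [-69.29, 118.12], [-61.27, 80.66], [-181.25, 117.63], [-171.15, -9.14], [-177.46, 177.46]. Speed limits (degrees/s): [159.86, 159.86, 180, 180, 180, 180].

### API

Orientations are given as a 3x3 rotation matrix whose columns are the frame's x, y, z axes.
In Python, from station import sense, capture, finish_job, tip_reach gives the robot as it stands.
- The arm moves only by the tool arm_command, never from a script. Its argument "deltas" is a list of rows, each a list of 7 numbers: the turn, a rotation vector about the tool's x, y, z in rad, then the shift along the tool's x, y, z in cm, then the closure, from -1 (fully open) to 1 (shut), so that 0 is half open. In form: [[rx, ry, rz, dx, dy, dz, hand], ...]. A call has 1 to 8 rows; each row is the pose to reach, as a shift and turn from the pose commanded when the call began, along the tool's axes at that moment; what a row does not reach only later rows make up. A row lasts 1/12 s, in which the tool goes at most 41.7 mm and 7.16 degrees, less where a joint would pass 70% of its speed; a pose out of reach is approached as far as the arm can. A call with a gripper value outside its range is refused whole. The fingers move at their own pace and stop on an object; the grip force is fixed at half the most. Time passes only in rows, so rows that repeat a pose let the fingers close. It gives the time, the measured TCP pose, the force, the opening and the grip force at its end, in the units of the state.
- sense(): the state, without advancing time (a new reading comes with each control period).
- capture(name): name is "scene" or "top" or "wrist"; returns a dict with "pixels" (384x512x3 uint8, blue, green, red), "fovy" (degrees; the focal length in pixels is half the picture's height over the tangent of half this angle, whatever the lens; pixels are square), "cx", "cy" (the principal point, pixels), "k1" (the pictures are not rectified: a ray, as slopes to the right and down, at radius r is drawn at 1 + k1 r^2 times it, then the intrinsics apply), "rvec" (rotation vector, rad) and "tvec" (3), from world to camera coordinates, as OpenCV has them. Camera axes: x right, y down, z forward; pixel columns grow to the right and rows downward; lengths in m; the calibration is good to about 2 mm. A picture is of the moment at which its call begins. There is no depth.
- finish_job(): hands the job in; it is judged then, once.
The state is a dict: "time_s": time; "joints": joint angles; "joint_velocities": joint speeds; "effort": joint torques, N m; "tcp_pos": TCP position; "ee_rot": TCP orientation; "wrist_force": force on the tool from outside, world axes, zero at the start; "moment": the same for the moment, N m; "gripper_width": opening from 0.0 (shut) to 1.0 (fully open); "gripper_force": force on a finger pad.
Only numpy, scipy, OpenCV 4.12 (cv2) and the standard library are available. Lean on these libraries where they do the work, as an engineer would, in place of code of your own. Each camera call takes 0.05 s, during which the arm holds its last target. There are 200 camera calls.

### The job

On the signing table, find which of the three wooden spacers fits snugly in the gap between the clamped photo panel and the jig's metal end fence: the thickest one that slides in, so that the fence's sprung pad is pressed and holds it. Push it gently down until it sits fully home on the jig's board, tab up, and let go; never force a spacer (no more than about 4.5 kg of push), and have the two that do not belong in their tray at the end. Leave the marker pen and the puck alone.

Things in the scene. Friction and masses are not known exactly. Their poses are not given: they have to be found in the camera images.
- jig: fixed signing jig: plywood board 240 x 250 mm, 18 mm thick; on it a clamped wooden photo panel 200 (x) x 160 (y) x 36 mm, picture on top, two steel clamps at its far edge (up to 78 mm over the table). Origin: on the table under the middle of the panel's end face to the gap. +y points into the panel; the gap and fence are on the -y side; the gap runs along x, open above and at both ends.
- gap_edge (a point): middle of the panel's upper edge at the gap, 54 mm above the table, axes as the jig's. The gap's floor is the board's top, 18 mm above the table. The upper edges of panel and fence at the gap are rounded (2 mm radius).
- pad (a joint): how far (m) the fence's black sprung pad is pressed in: 0 free, 0.003 flush with the fence. The fence: aluminium bar 90 x 30 x 36 mm on the board, top 54 mm over the table, facing the panel, middle on the jig's y axis. Bolted at one of three places: its face is 11, 15 or 19 mm from the panel. Pad: 3 to 7.5 N, 70 mm long, bevelled top; the right spacer presses it about 2 mm.
- spacer_thin: one of three plain brown wooden spacers, the thin one: a plate 60 mm wide (own x), 10 mm thick (own y) and 36 mm high with a grip tab on top, 32 mm wide (x), 10 mm thick (y) and 34 mm high, centred; 70 mm high over all, 45 g. It stands upright in the tray with the tab up. Origin: centre of its underside, z up.
- spacer_mid: one of three plain brown wooden spacers, the middle one: a plate 60 mm wide (own x), 14 mm thick (own y) and 36 mm high with a grip tab on top, 32 mm wide (x), 10 mm thick (y) and 34 mm high, centred; 70 mm high over all, 45 g. It stands upright in the tray with the tab up. Origin: centre of its underside, z up.
- spacer_thick: one of three plain brown wooden spacers, the thick one: a plate 60 mm wide (own x), 18 mm thick (own y) and 36 mm high with a grip tab on top, 32 mm wide (x), 10 mm thick (y) and 34 mm high, centred; 70 mm high over all, 45 g. It stands upright in the tray with the tab up. Origin: centre of its underside, z up.
- tray: the fixed grey plastic tray in which the spacers stand in a row along its x: 280 x 130 mm outside (x, y), rim 14 mm high, walls and floor 4 mm thick. Origin: centre of its underside. Does not move.
- marker: bystander: white marker pen with a black cap, 145 mm long, lying along its own x; origin under its middle.
- puck: bystander: black rubber puck, 76 mm across, 25 mm high; origin centre of its underside.

How it is judged (in metres and radians):
At the end, for the whole second after the job is handed in: One spacer stands in the gap and presses the pad 1 to 3 mm: underside within 3 mm of the board, within 30 mm of the middle along the gap and 2 mm of touching the panel, upright within 0.08, square within 0.12 rad, at rest; the others rest in the tray (within 150 mm along, 75 mm across its middle) (((value of joint pad between 0.001 and 0.003 m and z of spacer_thin in the frame of jig between 0.014 and 0.021 m and x of spacer_thin in the frame of jig between -0.03 and 0.03 m and y of spacer_thin in the frame of jig between -0.007 and -0.003 m and angle between the y axis of spacer_thin and the y axis of jig, either way round below 0.12 rad and angle between spacer_thin's own z axis and vertical below 0.08 rad and linear speed of each of spacer_thin, spacer_mid, spacer_thick below 0.01 m/s and x of spacer_mid in the frame of tray between -0.15 and 0.15 m and y of spacer_mid in the frame of tray between -0.075 and 0.075 m and height (world z) of each of spacer_mid, spacer_thick below 0.05 m and x of spacer_thick in the frame of tray between -0.15 and 0.15 m and y of spacer_thick in the frame of tray between -0.075 and 0.075 m) or (value of joint pad between 0.001 and 0.003 m and z of spacer_mid in the frame of jig between 0.014 and 0.021 m and x of spacer_mid in the frame of jig between -0.03 and 0.03 m and y of spacer_mid in the frame of jig between -0.009 and -0.005 m and angle between the y axis of spacer_mid and the y axis of jig, either way round below 0.12 rad and angle between spacer_mid's own z axis and vertical below 0.08 rad and linear speed of each of spacer_mid, spacer_thin, spacer_thick below 0.01 m/s and x of spacer_thin in the frame of tray between -0.15 and 0.15 m and y of spacer_thin in the frame of tray between -0.075 and 0.075 m and height (world z) of each of spacer_thin, spacer_thick below 0.05 m and x of spacer_thick in the frame of tray between -0.15 and 0.15 m and y of spacer_thick in the frame of tray between -0.075 and 0.075 m) or (value of joint pad between 0.001 and 0.003 m and z of spacer_thick in the frame of jig between 0.014 and 0.021 m and x of spacer_thick in the frame of jig between -0.03 and 0.03 m and y of spacer_thick in the frame of jig between -0.011 and -0.007 m and angle between the y axis of spacer_thick and the y axis of jig, either way round below 0.12 rad and angle between spacer_thick's own z axis and vertical below 0.08 rad and linear speed of each of spacer_thick, spacer_thin, spacer_mid below 0.01 m/s and x of spacer_thin in the frame of tray between -0.15 and 0.15 m and y of spacer_thin in the frame of tray between -0.075 and 0.075 m and height (world z) of each of spacer_thin, spacer_mid below 0.05 m and x of spacer_mid in the frame of tray between -0.15 and 0.15 m and y of spacer_mid in the frame of tray between -0.075 and 0.075 m))).
It fails at once if a spacer is pressed against the jig with more than 45 N (contact force between any of spacer_thin, spacer_mid, spacer_thick and jig above 45 N).
It fails at once if a spacer is pressed against the fence with more than 45 N (contact force between any of spacer_thin, spacer_mid, spacer_thick and fence above 45 N).
It fails at once if the robot presses on the jig or fence with more than 45 N (contact force between any of the arm, the fingers and jig above 45 N or contact force between any of the arm, the fingers and fence above 45 N).
It fails at once if the marker or puck is moved by more than 20 mm (distance of any of marker, puck from where it was at the start of the episode above 0.02 m).
It also fails if it takes over 72 s, if anything falls off the work surface, if the arm or the gripper's body presses on something with over 40 N, if the wrist force passes 120 N, or if a joint passes its speed limit or range.

## Working session

There is one attempt and no reset: what is moved stays moved. The work goes in short steps, Python scripts to look and compute and a tool call to move; the robot and the scene stay as the last step left them, time stands still between calls to the robot, and variables do not carry over. Pictures are saved under pics/ and viewed, at most 10 in all, crops included, and the job is handed in when it is done.

Besides the shell and the picture viewer there is one more tool, called after "Call:" as name(argument=value, ...), one argument or row to a line, values as JSON. arm_command: Moves the arm, as the interface text tells. Its arguments: {"type":"object","properties":{"deltas":{"type":"array"}},"required":["deltas"]}

```bash
mkdir -p pics; cat > h.py <<'E'
import numpy as np, cv2
from station import sense, capture, finish_job, tip_reach
def cam(c):
    f=c["pixels"].shape[0]/2/np.tan(np.radians(c["fovy"])/2)
    K=np.array([[f,0,c["cx"]],[0,f,c["cy"]],[0,0,1.]]); D=np.array([c["k1"],0,0,0.])
    return K,D,np.array(c["rvec"],float),np.array(c["tvec"],float)
def onplane(c,uv,z):
    K,D,r,t=cam(c); R=cv2.Rodrigues(r)[0]
    p=cv2.undistortPoints(np.array(uv,float).reshape(-1,1,2),K,D).reshape(-1,2)
    d=np.c_[p,np.ones(len(p))]@R; o=-R.T@t
    return o+d*((z-o[2])/d[:,2])[:,None]
def proj(c,P):
    K,D,r,t=cam(c); return cv2.projectPoints(np.array(P,float).reshape(-1,1,3),r,t,K,D)[0].reshape(-1,2)
def totool(p):
    s=sense(); return np.array(s["ee_rot"]).T@(np.array(p)-np.array(s["tcp_pos"]))*100
E
python3 - <<'E'
from h import *
import pickle
C={n:capture(n) for n in("scene","top","wrist")}
pickle.dump(C,open("c0.pkl","wb"))
for n in("scene","top"):cv2.imwrite(f"pics/{n}0.png",cv2.resize(C[n]["pixels"],(800,600),interpolation=cv2.INTER_CUBIC))
for n in C:
  K,D,r,t=cam(C[n]);print(n,C[n]["fovy"],C[n]["k1"],C[n]["cx"],C[n]["cy"],(-cv2.Rodrigues(r)[0].T@t).round(3))
print(sense(),tip_reach)
E
```

```text
scene 43.89417945370247 -0.1429725249577678 257.7403269397712 199.95540595186569 [1.129 0.315 0.599]
top 42.26492906999274 -0.20899081833456473 256.6083039474226 191.4699821979496 [ 0.425 -0.057  1.174]
wrist 59.40236007838058 -0.04622932171641996 258.6975700712946 191.71171983986517 [0.354 0.521 0.384]
{'time_s': 0.15, 'joints': array([ 7.78417308e+01,  2.20800567e+01,  3.98071912e-01, -2.03964832e-02,
       -6.84115628e+01, -1.48171217e+01]), 'joint_velocities': array([-0.05831974, -0.12340709,  0.26984311,  0.11212618,  0.02355568,
        0.12051654]), 'effort': array([ 2.11070633e-04, -3.91053414e+01,  1.87586153e+01,  4.22235042e+00,
        1.23360599e-02, -1.39503750e-04]), 'tcp_pos': array([0.2832935 , 0.55663397, 0.24071956]), 'ee_rot': array([[ 8.91141924e-01, -4.53724174e-01, -6.67454418e-04],
       [-4.53724654e-01, -8.91140622e-01, -1.52635259e-03],
       [ 9.77473230e-05,  1.66303731e-03, -9.99998612e-01]]), 'wrist_force': array([ 0.11702431, -0.49308063, -0.01887593]), 'moment': array([ 0.02595279,  0.01741581, -0.00683538]), 'gripper_force': 0.0, 'gripper_width': 0.9972245502327912} 0.019
```

View pics/top0.png

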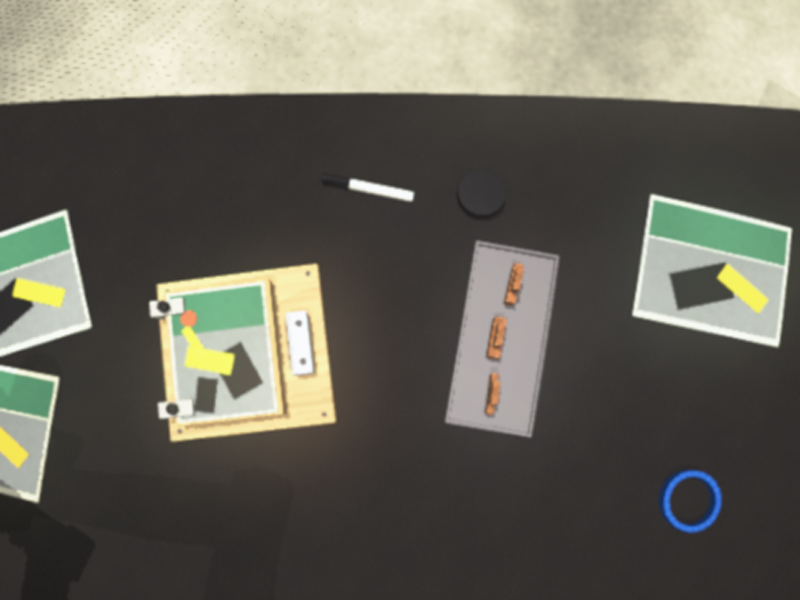

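View pics/scene0.png

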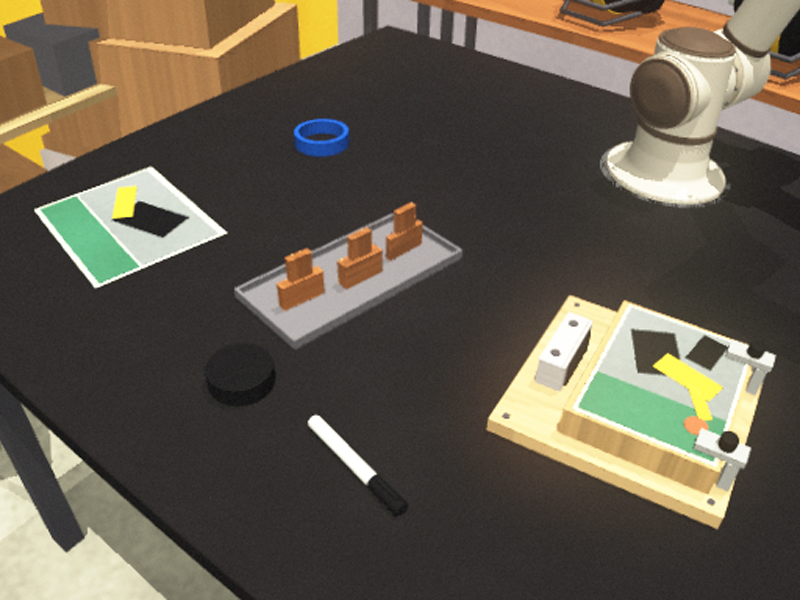

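The top view shows the jig at about (250,350), with the fence at (299,343). The tray is at (502,338), with spacers at (514,284), (497,338) and (493,394). From the bottom they look thin, mid, thick. The puck is at (481,193) and the marker at (368,188).

```bash
cat >> h.py <<'E'
def rects(m,amin=20,n=8):
    cs=sorted(cv2.findContours(m.astype(np.uint8),cv2.RETR_EXTERNAL,cv2.CHAIN_APPROX_NONE)[0],key=cv2.contourArea)[::-1]
    return [cv2.minAreaRect(c) for c in cs[:n] if cv2.contourArea(c)>amin]
def orange(im):
    h=cv2.cvtColor(im,cv2.COLOR_BGR2HSV); return (h[...,0]<14)&(h[...,1]>120)&(h[...,2]>70)
E
python3 - <<'E'
from h import *
import pickle
c=pickle.load(open("c0.pkl","rb"))["top"]; im=c["pixels"]
h=cv2.cvtColor(im,cv2.COLOR_BGR2HSV)
def show(name,m,z,n):
    for r in rects(m,n=n):
        P=onplane(c,cv2.boxPoints(r),z); e=[np.linalg.norm(P[1]-P[0]),np.linalg.norm(P[2]-P[1])]
        L=P[1]-P[0] if e[0]>e[1] else P[2]-P[1]
        print(name,np.round(r[0],1),P.mean(0).round(4),np.round(e,4),"dir",round(np.degrees(np.arctan2(L[1],L[0])),1))
show("orange",orange(im),.045,5)
w=(h[...,1]<60)&(h[...,2]>170); w[:80]=0
show("white",w,.054,8)
g=(h[...,1]<45)&(h[...,2]>80)&(h[...,2]<190); g[:80]=0; 
show("gray",g,.014,6)
board=(h[...,0]>10)&(h[...,0]<28)&(h[...,1]>50)&(h[...,2]>130);board[:80]=0
show("board",board,.018,2)
E
```

```text
orange [317.4 215.6] [ 0.5463 -0.1945  0.045 ] [0.0581 0.0167] dir -10.0
orange [329.1 181.3] [ 0.6265 -0.2228  0.045 ] [0.0596 0.015 ] dir -14.0
orange [315.3 252.1] [ 0.4629 -0.189   0.045 ] [0.0556 0.0129] dir -8.5
orange [120.5 203. ] [0.5721 0.2622 0.045 ] [0.0217 0.0188] dir -89.5
white [456.8 172.8] [ 0.6496 -0.5368  0.054 ] [0.1921 0.2603] dir -100.0
white [135.5 225.7] [0.5197 0.2234 0.054 ] [0.1806 0.1952] dir -172.3
white [320.2 217.3] [ 0.5433 -0.2006  0.054 ] [0.256  0.1175] dir -9.7
white [ 21.1 180.7] [0.6245 0.5184 0.054 ] [0.1662 0.2053] dir -162.9
white [ 12.  277.1] [0.3901 0.5266 0.054 ] [0.1985 0.1024] dir -9.0
white [191.  218.9] [0.5361 0.0938 0.054 ] [0.033  0.0942] dir -172.6
white [243.8 121.2] [ 0.7666 -0.0235  0.054 ] [0.0147 0.0971] dir -102.3
gray [456.8 172.7] [ 0.6579 -0.5543  0.014 ] [0.2057 0.2761] dir -99.9
gray [321.7 216.4] [ 0.55   -0.2095  0.014 ] [0.285  0.1387] dir -9.6
gray [ 12.5 277.2] [0.3885 0.5463 0.014 ] [0.2111 0.1096] dir -9.0
gray [151.3 236.8] [0.4966 0.1928 0.014 ] [0.0553 0.076 ] dir -149.6
gray [130.6 253.8] [0.4554 0.2414 0.014 ] [0.061  0.0363] dir -4.6
gray [243.7 121.2] [ 0.7787 -0.0223  0.014 ] [0.0211 0.1054] dir -101.9
board [155.9 225.3] [0.5247 0.1843 0.018 ] [0.2613 0.2443] dir -83.2
board [106.3 229.7] [0.5117 0.3023 0.018 ] [0.0149 0.1321] dir -172.6
```

```bash
python3 - <<'E'
from h import *
import pickle
c=pickle.load(open("c0.pkl","rb"))["wrist"]; s=sense()
R=np.array(s["ee_rot"]);K,D,r,t=cam(c);Rc=cv2.Rodrigues(r)[0]
T=R.T@(-Rc.T@t-s["tcp_pos"]); print("cam in tool",T.round(4)); print("cam axes in tool\n",(R.T@Rc.T).round(3))
# estimates jig frame: fence face toward panel
th=np.radians(7.4);x=np.array([np.cos(th),np.sin(th),0]);y=np.array([-x[1],x[0],0])
print("fence ctr +15mm+8", (np.array([.536,.094,.054])+.023*y).round(3))
print(proj(c,[s["tcp_pos"]]))
E
```

```text
cam in tool [ 0.0792  0.0005 -0.143 ]
cam axes in tool
 [[-0.001 -0.958 -0.287]
 [ 1.    -0.001  0.   ]
 [-0.001 -0.287  0.958]]
fence ctr +15mm+8 [0.533 0.117 0.054]
[[257.59020246 264.9443246 ]]
```

Call:
arm_command(
  deltas=[
    [0,0,-0.6,19,15.4,4.5,-1],
    [0,0,-0.6,19,15.4,4.5,-1],
    [0,0,-0.6,19,15.4,4.5,-1],
    [0,0,-0.6,19,15.4,4.5,-1],
    [0,0,-0.6,19,15.4,4.5,-1],
    [0,0,-0.6,19,15.4,4.5,-1],
    [0,0,-0.6,19,15.4,4.5,-1],
    [0,0,-0.6,19,15.4,4.5,-1],
  ],
)

```text
time_s: 0.82
tcp_pos: [0.3834, 0.3315, 0.1962]
ee_rot: [[0.992, 0.125, -0.001], [0.125, -0.992, -0.001], [-0.001, 0.001, -1.0]]
wrist_force: [0.5, 0.1, 0.7]
gripper_width: 0.998
gripper_force: 0.0
```

```bash
python3 -c "
from h import *
print(totool([.483,.110,.15]),sense()['ee_rot'])"
```

```text
[ 7.10574303 23.22093594  4.63519578] [[ 9.92102360e-01  1.25429266e-01 -6.37987263e-04]
 [ 1.25428674e-01 -9.92102234e-01 -8.97008346e-04]
 [-7.45459688e-04  8.09902201e-04 -9.99999394e-01]]
```

Call:
arm_command(
  deltas=[
    [0,0,0,7.1,23.2,4.6,-1],
    [0,0,0,7.1,23.2,4.6,-1],
    [0,0,0,7.1,23.2,4.6,-1],
    [0,0,0,7.1,23.2,4.6,-1],
    [0,0,0,7.1,23.2,4.6,-1],
    [0,0,0,7.1,23.2,4.6,-1],
    [0,0,0,7.1,23.2,4.6,-1],
    [0,0,0,7.1,23.2,4.6,-1],
  ],
)

```text
time_s: 1.48
tcp_pos: [0.484, 0.112, 0.1501]
ee_rot: [[0.992, 0.126, -0.0], [0.126, -0.992, -0.0], [-0.001, 0.0, -1.0]]
wrist_force: [-0.3, -0.3, -0.5]
gripper_width: 0.997
gripper_force: 0.0
```

```bash
python3 - <<'E'
from h import *
import pickle
c=capture("wrist"); pickle.dump((c,sense()),open("c1.pkl","wb"))
cv2.imwrite("pics/w1.png",cv2.resize(c["pixels"],(800,600),interpolation=cv2.INTER_CUBIC)); print(sense()["tcp_pos"])
E
```

```text
[0.48390162 0.11309676 0.15055361]
```

View pics/w1.png

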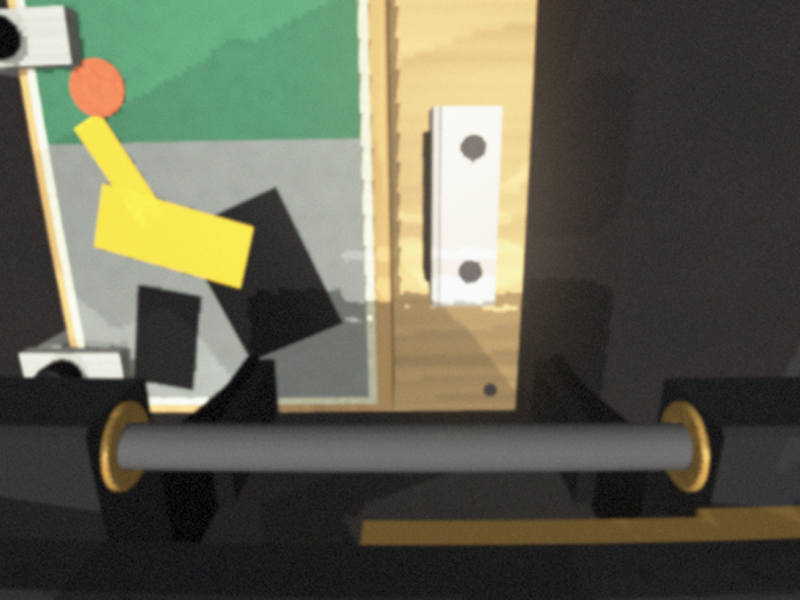

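The wrist view shows the fence's white top with its face edge at x≈431, y 106–304 (800-wide picture). The panel's upper edge is near x≈390. I'll measure the gap from row profiles.

```bash
python3 - <<'E'
from h import *
import pickle
c,s=pickle.load(open("c1.pkl","rb")); im=c["pixels"].astype(int)
for v in(90,110,140,160,180):
    print(v,[tuple(im[v,u]) .__str__().replace("np.int64","") for u in range(232,284,1)][::1] if v==110 else "")
    print(" R",list(im[v,232:290,2]))
    print(" B",list(im[v,232:290,0]))
R=np.array(s["ee_rot"]);p=onplane(c,[[240,140],[250,140],[260,140],[270,140],[280,140]],.054);print(((p-s["tcp_pos"])@R).round(4))
E
```

```text
90 
 R [np.int64(242), np.int64(245), np.int64(247), np.int64(247), np.int64(244), np.int64(236), np.int64(233), np.int64(232), np.int64(233), np.int64(238), np.int64(240), np.int64(243), np.int64(243), np.int64(243), np.int64(238), np.int64(224), np.int64(187), np.int64(154), np.int64(148), np.int64(157), np.int64(160), np.int64(162), np.int64(177), np.int64(205), np.int64(226), np.int64(233), np.int64(235), np.int64(234), np.int64(234), np.int64(234), np.int64(234), np.int64(234), np.int64(234), np.int64(236), np.int64(235), np.int64(236), np.int64(234), np.int64(223), np.int64(182), np.int64(121), np.int64(87), np.int64(82), np.int64(81), np.int64(102), np.int64(147), np.int64(207), np.int64(235), np.int64(241), np.int64(235), np.int64(225), np.int64(229), np.int64(244), np.int64(249), np.int64(249), np.int64(249), np.int64(249), np.int64(249), np.int64(250)]
 B [np.int64(222), np.int64(227), np.int64(230), np.int64(228), np.int64(218), np.int64(178), np.int64(145), np.int64(134), np.int64(133), np.int64(139), np.int64(141), np.int64(145), np.int64(143), np.int64(144), np.int64(13
[... 8340 characters left out ...]
t64(102), np.int64(106), np.int64(110), np.int64(121), np.int64(136), np.int64(153), np.int64(163), np.int64(164), np.int64(166), np.int64(166), np.int64(166), np.int64(166), np.int64(166), np.int64(164), np.int64(168), np.int64(174), np.int64(177), np.int64(180), np.int64(178), np.int64(170), np.int64(155), np.int64(130), np.int64(108), np.int64(128), np.int64(187), np.int64(227), np.int64(238), np.int64(236), np.int64(223), np.int64(224), np.int64(240), np.int64(247), np.int64(248), np.int64(248), np.int64(248), np.int64(248), np.int64(249), np.int64(248)]
[[ 0.0454 -0.0114  0.0966]
 [ 0.0454 -0.0043  0.0966]
 [ 0.0454  0.0028  0.0966]
 [ 0.0454  0.0099  0.0966]
 [ 0.0453  0.017   0.0966]]
```

```bash
python3 - <<'E'
from h import *
import pickle
c,s=pickle.load(open("c1.pkl","rb")); im=c["pixels"]
cv2.imwrite("pics/w1c.png",cv2.resize(im[50:210,200:340],None,fx=3.75,fy=3.75,interpolation=cv2.INTER_CUBIC))
E
```

```text
(no output)
```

View pics/w1c.png

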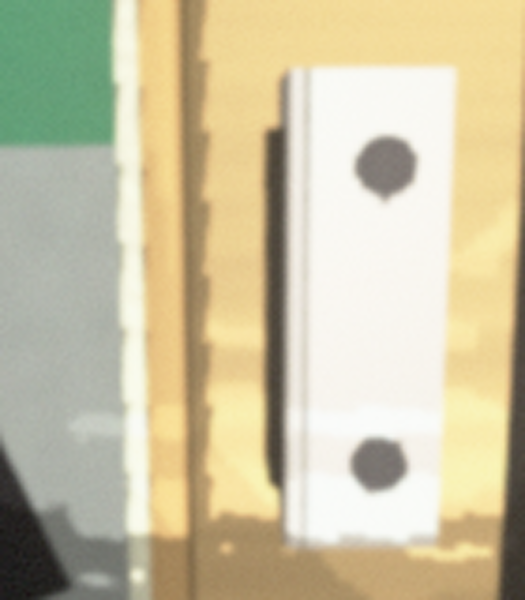

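The crop shows the fence face's top edge at u≈278 and the pad sticking out about 3 mm. The panel's rounded edge ends at u≈251.5, so the gap is about 26.5 px × 0.71 ≈ 19 mm, which suits the thick spacer. The fence's top width of 42 px = 30 mm agrees with that scale.

```bash
cat >> h.py <<'E'
def gapline(c,s,rows=range(75,175,4),ulim=(240,256),uf=(279,284)):
    im=cv2.GaussianBlur(c["pixels"],(3,3),0).astype(float); A=[];B=[]
    for v in rows:
        r=im[v,:,2]; g=-np.diff(r[ulim[0]:ulim[1]]); i=np.argmax(g); A.append([ulim[0]+i+.5,v])
        b=im[v,:,0]; B.append([uf[0]+np.argmin(b[uf[0]:uf[1]]),v])
    out=[]
    for P in(A,B):
        w=onplane(c,P,.054); l=cv2.fitLine(w[:,:2].astype(np.float32),cv2.DIST_HUBER,0,.001,.001).ravel(); out.append((l,np.array(P)))
    return out
E
python3 - <<'E'
from h import *
import pickle
c,s=pickle.load(open("c1.pkl","rb")); R=np.array(s["ee_rot"])
G=gapline(c,s)
for l,P in G:
    print("yaw",np.degrees(np.arctan(l[1]/l[0])).round(2),l[2:],P[::6].tolist())
(l1,_),(l2,_)=G
n=np.array([-l2[1],l2[0]])*np.sign(l2[0]); print("dist lines (expect gap+4)",n@(l1[2:]-l2[2:]))
m=onplane(c,[[300,68],[298,195.3]],.054);print("fence ends",m,np.linalg.norm(m[0]-m[1]))
print("tool yaw",np.degrees(np.arctan2(R[1,0],R[0,0])))
# board -y edge, z=.018, as check
print(onplane(c,[[344,30],[333,230]],.018))
E
```

```text
yaw 8.08 [0.53018    0.12434701] [[247.5, 75.0], [247.5, 99.0], [248.5, 123.0], [248.5, 147.0], [249.5, 171.0]]
yaw 8.23 [0.54762733 0.10376126] [[281, 75], [281, 99], [281, 123], [281, 147], [280, 171]]
dist lines (expect gap+4) 0.022872152
fence ends [[0.58081216 0.09563355 0.054     ]
 [0.49206813 0.08288967 0.054     ]] 0.08965439462105367
tool yaw 7.369939215820355
[[0.61503742 0.06302058 0.018     ]
 [0.45356507 0.04113375 0.018     ]]
```

Call:
arm_command(
  deltas=[
    [0,0,0.303,-5.3,29.9,-17,-1],
    [0,0,0.303,-5.3,29.9,-17,-1],
    [0,0,0.303,-5.3,29.9,-17,-1],
    [0,0,0.303,-5.3,29.9,-17,-1],
    [0,0,0.303,-5.3,29.9,-17,-1],
    [0,0,0.303,-5.3,29.9,-17,-1],
    [0,0,0.303,-5.3,29.9,-17,-1],
    [0,0,0.303,-5.3,29.9,-17,-1],
  ],
)

```text
time_s: 2.2
tcp_pos: [0.4703, -0.1776, 0.3154]
ee_rot: [[0.986, -0.169, 0.002], [-0.169, -0.986, -0.0], [0.002, -0.0, -1.0]]
wrist_force: [0.4, -0.4, -0.1]
gripper_width: 0.996
gripper_force: 0.0
```

```bash
python3 - <<'E'
from h import *
import pickle
c=capture("wrist"); s=sense(); pickle.dump((c,s),open("c2.pkl","wb"))
cv2.imwrite("pics/w2.png",cv2.resize(c["pixels"],(800,600),interpolation=cv2.INTER_CUBIC)); print(s["tcp_pos"],s["ee_rot"])
for r in rects(orange(c["pixels"]),40):
    for z in(.07,.04):
        P=onplane(c,cv2.boxPoints(r),z); e=[np.linalg.norm(P[1]-P[0]),np.linalg.norm(P[2]-P[1])]
        L=P[1]-P[0] if e[0]>e[1] else P[2]-P[1]
        print(np.round(r[0],1),z,P.mean(0).round(4),np.round(e,4),"dir",round(np.degrees(np.arctan(L[1]/L[0])),1))
E
```

```text
[ 0.4719148  -0.18297857  0.3199035 ] [[ 0.98481509 -0.17335975  0.00925443]
 [-0.17331734 -0.98485226 -0.00520927]
 [ 0.01001732  0.00352621 -0.99994361]]
[267.9  90. ] 0.07 [ 0.5478 -0.2017  0.07  ] [0.0538 0.0127] dir -11.3
[267.9  90. ] 0.04 [ 0.5478 -0.2025  0.04  ] [0.0579 0.0137] dir -11.3
[279.3  20.9] 0.07 [ 0.6158 -0.2252  0.07  ] [0.0418 0.0107] dir -13.7
[279.3  20.9] 0.04 [ 0.6211 -0.2278  0.04  ] [0.0451 0.0116] dir -13.7
[273.4 158. ] 0.07 [ 0.4712 -0.1957  0.07  ] [0.0086 0.0547] dir -7.0
[273.4 158. ] 0.04 [ 0.4653 -0.1961  0.04  ] [0.0093 0.0589] dir -7.0
```

View pics/w2.png

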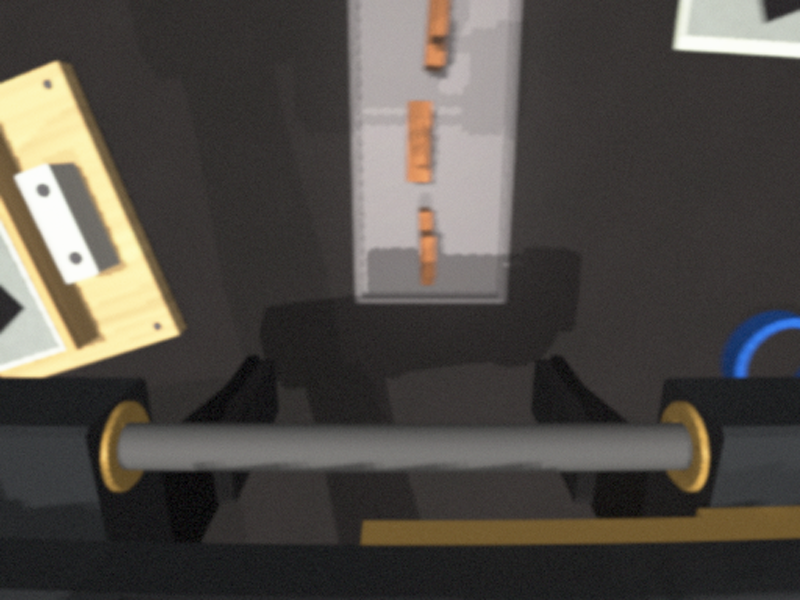

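The wrist view shows the near spacer at (427,250) as the narrowest, the centre one at (420,141) as the widest, and the far one at (436,40) cut off by the frame. I'll go lower to confirm the thicknesses.

Call:
arm_command(
  deltas=[
    [0,0,0,2,0.5,15,-1],
    [0,0,0,2,0.5,15,-1],
    [0,0,0,2,0.5,15,-1],
    [0,0,0,2,0.5,15,-1],
    [0,0,0,2,0.5,15,-1],
    [0,0,0,2,0.5,15,-1],
    [0,0,0,2,0.5,15,-1],
    [0,0,0,2,0.5,15,-1],
  ],
)

```text
time_s: 2.92
tcp_pos: [0.4905, -0.1857, 0.1661]
ee_rot: [[0.985, -0.171, 0.005], [-0.171, -0.985, -0.001], [0.005, -0.0, -1.0]]
wrist_force: [-0.1, 0.2, 0.7]
gripper_width: 1.001
gripper_force: 0.0
```

```bash
python3 - <<'E'
from h import *
import pickle
c=capture("wrist"); s=sense(); pickle.dump((c,s),open("c3.pkl","wb"))
im=c["pixels"]
cv2.imwrite("pics/w3.png",cv2.resize(im[0:260,150:400],None,fx=2.3,fy=2.3,interpolation=cv2.INTER_CUBIC)); print(s["tcp_pos"],s["ee_rot"])
m=orange(im)
for v in range(0,240,6):
    u=np.where(m[v,200:340])[0]+200
    if len(u)>3:
        P=onplane(c,[[u[0]-.5,v],[u[-1]+.5,v]],.036+.004); Q=onplane(c,[[u[0]-.5,v],[u[-1]+.5,v]],.074); print(v,u[0],u[-1],"w40",round(np.linalg.norm(P[1]-P[0])*1e3,1),"w74",round(np.linalg.norm(Q[1]-Q[0])*1e3,1),"mid40",P.mean(0)[:2].round(4))
E
```

```text
[ 0.49022064 -0.18586784  0.1659675 ] [[ 9.85146628e-01 -1.71637588e-01  5.16322195e-03]
 [-1.71636514e-01 -9.85160129e-01 -6.53851566e-04]
 [ 5.19882590e-03 -2.42057748e-04 -9.99986457e-01]]
12 274 289 w40 11.7 w74 10.2 mid40 [ 0.6215 -0.226 ]
24 278 288 w40 8.1 w74 7.1 mid40 [ 0.6132 -0.2258]
30 283 286 w40 3.0 w74 2.6 mid40 [ 0.6089 -0.2263]
186 266 275 w40 8.3 w74 7.3 mid40 [ 0.4927 -0.1966]
192 266 275 w40 8.4 w74 7.3 mid40 [ 0.4876 -0.1958]
198 266 275 w40 8.4 w74 7.3 mid40 [ 0.4824 -0.1949]
204 267 272 w40 5.1 w74 4.4 mid40 [ 0.4773 -0.1932]
210 268 275 w40 6.8 w74 5.9 mid40 [ 0.4717 -0.194 ]
216 266 277 w40 10.2 w74 8.9 mid40 [ 0.4664 -0.1931]
222 267 277 w40 9.4 w74 8.2 mid40 [ 0.4609 -0.1927]
228 267 278 w40 10.4 w74 9.0 mid40 [ 0.4553 -0.1922]
234 267 278 w40 10.4 w74 9.1 mid40 [ 0.4498 -0.1913]
```

View pics/w3.png

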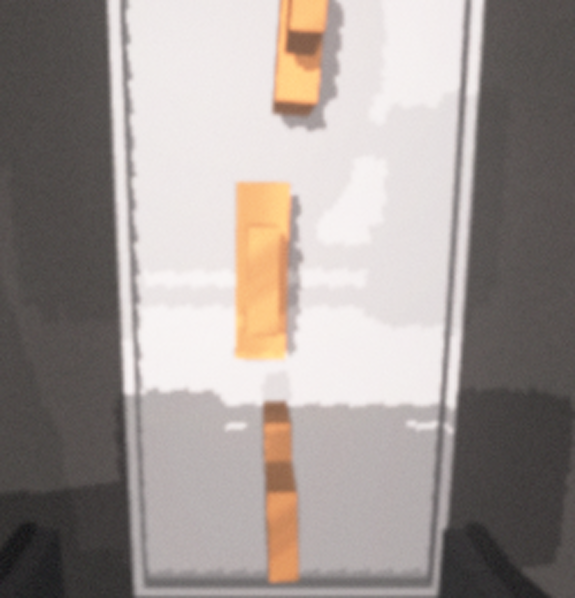

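The crop shows the centre spacer 54 px (18.6 mm) wide, so it is the thick one. The far one (15 mm) is mid, and the near one (10 mm) is thin.

```bash
python3 - <<'E'
from h import *
import pickle
c,s=pickle.load(open("c3.pkl","rb")); im=c["pixels"]
h=cv2.cvtColor(im,cv2.COLOR_BGR2HSV)
m=((h[...,0]<22)&(h[...,1]>85)).astype(np.uint8); m[:70]=0; m[165:]=0; m[:,:230]=0; m[:,310:]=0
r=rects(m)[0]; P=onplane(c,cv2.boxPoints(r),.040); print(P.round(4),P.mean(0).round(4))
e=np.diff(P,axis=0);print(np.linalg.norm(e,axis=1),np.degrees(np.arctan(e[:,1]/e[:,0])))
R=np.array(s["ee_rot"]);print("tool",totool(P.mean(0)), "toolyaw",np.degrees(np.arctan2(R[1,0],R[0,0])))
E
```

```text
[[ 0.5779 -0.1971  0.04  ]
 [ 0.5751 -0.2136  0.04  ]
 [ 0.5178 -0.2044  0.04  ]
 [ 0.5208 -0.1869  0.04  ]] [ 0.5479 -0.2005  0.04  ]
[0.01681724 0.05803275 0.01780908] [80.14134138 -9.15982101 80.12439785]
tool [ 5.86824051  0.45445218 12.62731915] toolyaw -9.883117959964613
```

Call:
arm_command(
  deltas=[
    [0,0,0,5.9,0.45,4,-1],
    [0,0,0,5.9,0.45,4,-1],
    [0,0,0,5.9,0.45,7,-1],
    [0,0,0,5.9,0.45,10.2,-1],
    [0,0,0,5.9,0.45,10.2,-1],
    [0,0,0,5.9,0.45,10.2,-1],
    [0,0,0,5.9,0.45,10.2,-1],
    [0,0,0,5.9,0.45,10.2,-0.2],
  ],
)

```text
time_s: 3.63
tcp_pos: [0.5478, -0.2011, 0.0644]
ee_rot: [[0.985, -0.172, 0.006], [-0.172, -0.985, -0.001], [0.006, -0.0, -1.0]]
wrist_force: [-0.0, 0.1, 0.2]
gripper_width: 0.974
gripper_force: 0.0
```

Call:
arm_command(
  deltas=[
    [0,0,0,0,0,0,0.3],
    [0,0,0,0,0,0,0.6],
    [0,0,0,0,0,0,1],
    [0,0,0,0,0,0,1],
    [0,0,0,0,0,0,1],
    [0,0,0,0,0,0,1],
    [0,0,0,0,0,0,1],
    [0,0,0,0,0,0,1],
  ],
)

```text
time_s: 4.3
tcp_pos: [0.5459, -0.2009, 0.0613]
ee_rot: [[0.985, -0.173, -0.0], [-0.173, -0.985, -0.0], [-0.0, 0.0, -1.0]]
wrist_force: [0.4, 0.1, 0.2]
gripper_width: 0.405
gripper_force: 0.0
```

Call:
arm_command(
  deltas=[
    [0,0,0,0,0,-0.3,0.2],
    [0,0,0,0,0,-0.3,0.2],
    [0,0,0,0,0,-0.3,1],
    [0,0,0,0,0,-0.3,1],
    [0,0,0,0,0,-0.3,1],
    [0,0,0,0,0,-0.3,1],
    [0,0,0,0,0,-0.3,1],
    [0,0,0,0,0,-0.3,1],
  ],
)

```text
time_s: 4.97
tcp_pos: [0.5458, -0.2009, 0.0642]
ee_rot: [[0.985, -0.173, -0.0], [-0.173, -0.985, 0.0], [-0.0, -0.0, -1.0]]
wrist_force: [0.1, -0.1, -1.2]
gripper_width: 0.109
gripper_force: 30.0
```

Call:
arm_command(
  deltas=[
    [0,0,0,0,0,0,1],
    [0,0,0,0,0,0,1],
    [0,0,0,0,0,0,1],
    [0,0,0,0,0,0,1],
  ],
)

```text
time_s: 5.3
tcp_pos: [0.5459, -0.2009, 0.0643]
ee_rot: [[0.985, -0.173, -0.0], [-0.173, -0.985, 0.0], [-0.0, -0.0, -1.0]]
wrist_force: [0.3, 0.9, -0.5]
gripper_width: 0.113
gripper_force: 30.0
```

Call:
arm_command(
  deltas=[
    [0,0,0,0,0,-3,1],
    [0,0,0,0,0,-6,1],
    [0,0,0,0,0,-9,1],
    [0,0,0,0,0,-12,1],
    [0,0,0,0,0,-12,1],
    [0,0,0,0,0,-12,1],
  ],
)

```text
time_s: 5.8
tcp_pos: [0.547, -0.201, 0.1866]
ee_rot: [[0.985, -0.173, 0.005], [-0.173, -0.985, -0.0], [0.005, -0.001, -1.0]]
wrist_force: [-0.4, 0.3, -1.5]
gripper_width: 0.111
gripper_force: 30.0
```

```bash
python3 -c "
from h import *
print(totool([.533,.1136,.184]),sense()['gripper_width'])"
```

```text
[ -6.81746379 -30.74153011   0.24575153] 0.11082873997049601
```

Call:
arm_command(
  deltas=[
    [0,0,-0.05,-0.8,-3.8,0,1],
    [0,0,-0.1,-1.7,-7.7,0,1],
    [0,0,-0.15,-2.5,-11.5,0,1],
    [0,0,-0.2,-3.4,-15.4,0,1],
    [0,0,-0.25,-4.2,-19.2,0,1],
    [0,0,-0.313,-5.1,-23.1,0,1],
    [0,0,-0.313,-5.9,-26.9,0,1],
    [0,0,-0.313,-6.7,-30.8,0,1],
  ],
)

```text
time_s: 6.47
tcp_pos: [0.5318, 0.1155, 0.1829]
ee_rot: [[0.99, 0.139, -0.003], [0.139, -0.99, -0.001], [-0.003, 0.001, -1.0]]
wrist_force: [0.8, 0.8, -0.4]
gripper_width: 0.113
gripper_force: 30.0
```

Call:
arm_command(
  deltas=[
    [0,0,0,0,0,2,1],
    [0,0,0,0,0,4,1],
    [0,0,0,0,0,4,1],
    [0,0,0,0,0,4,1],
    [0,0,0,0,0,4,1],
    [0,0,0,0,0,4,1],
    [0,0,0,0,0,4,1],
    [0,0,0,0,0,4,1],
  ],
)

```text
time_s: 7.13
tcp_pos: [0.5337, 0.1138, 0.1453]
ee_rot: [[0.99, 0.138, 0.002], [0.138, -0.99, 0.001], [0.002, -0.001, -1.0]]
wrist_force: [1.1, -0.0, -0.7]
gripper_width: 0.114
gripper_force: 30.0
```

```bash
python3 - <<'E'
from h import *
import pickle
c=capture("wrist"); s=sense(); pickle.dump((c,s),open("c4.pkl","wb"))
im=c["pixels"]
cv2.imwrite("pics/w4.png",cv2.resize(im[60:260,160:360],None,fx=3,fy=3,interpolation=cv2.INTER_CUBIC)); print(s["tcp_pos"],s["ee_rot"],s["wrist_force"])
E
```

```text
[0.53357307 0.11381852 0.14512781] [[ 9.90413254e-01  1.38130407e-01  1.25555212e-03]
 [ 1.38129665e-01 -9.90413934e-01  6.59909593e-04]
 [ 1.33466989e-03 -4.80154215e-04 -9.99998994e-01]] [ 0.22567816  0.4016607  -0.7076077 ]
```

View pics/w4.png

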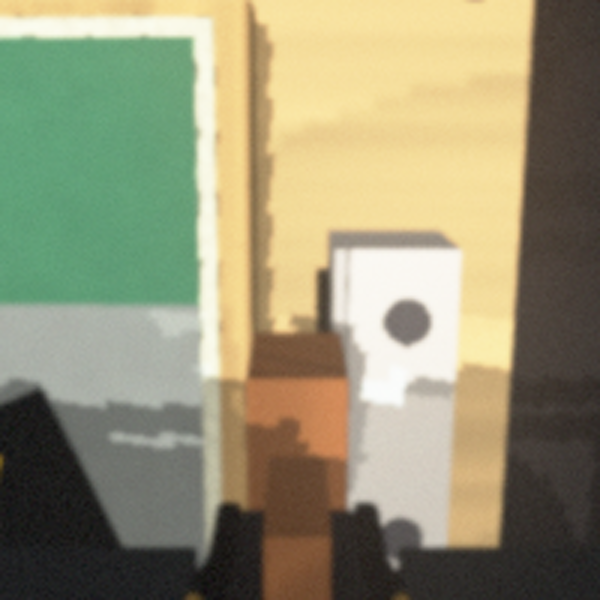

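The crop shows the held plate at x 247–347, the panel edge at about 250 and the fence top line at about 350. They are roughly centred on each other. Now I'll compute the offset in tool coordinates.

```bash
python3 - <<'E'
from h import *
import pickle
c,s=pickle.load(open("c4.pkl","rb")); R=np.array(s["ee_rot"])
im=cv2.GaussianBlur(c["pixels"],(3,3),0).astype(int)
for a,b,rows in((232,256,range(72,166,6)),(266,284,range(146,190,4))):
    print([(v,a+1+int(np.argmin(np.diff(im[v,a:b,2]))),a+1+int(np.argmin(im[v,a:b,0]))) for v in rows])
print(im[150,264:290,0]);print(im[165,264:290,0]);print(im[100,236:262,2])
G=gapline(c,s,range(72,166,4),(236,250))[0]
P=onplane(c,G[1],.054); T=(P-s["tcp_pos"])@R; print("panel y,slope",np.polyfit(T[:,0],T[:,1],1))
f=np.array([[277,150],[277,160],[277,170]]);print("fence",((onplane(c,f,.054)-s["tcp_pos"])@R).round(4))
print("plate top mid",((onplane(c,[[242.3,187],[275.7,187]],.121)-s["tcp_pos"])@R).round(4))
E
```

```text
[(72, 243, 245), (78, 243, 245), (84, 243, 245), (90, 243, 245), (96, 243, 245), (102, 243, 245), (108, 243, 245), (114, 243, 245), (120, 243, 245), (126, 243, 246), (132, 243, 245), (138, 243, 246), (144, 243, 245), (150, 243, 246), (156, 243, 246), (162, 243, 246)]
[(146, 269, 270), (150, 267, 268), (154, 267, 268), (158, 267, 268), (162, 267, 268), (166, 267, 268), (170, 267, 268), (174, 267, 270), (178, 268, 270), (182, 267, 269), (186, 274, 267)]
[137 118  97  85  87 104 140 183 214 225 222 217 222 233 240 242 242 242
 242 242 242 242 242 242 242 242]
[115  95  73  61  65  91 136 182 212 221 220 221 229 237 240 240 241 242
 241 241 241 239 231 209 171 137]
[242 243 244 244 241 231 205 171 150 155 169 179 187 201 222 239 246 247
 248 248 248 248 248 247 247 246]
panel y,slope [ 0.01342229 -0.01127618]
fence [[0.0393 0.0135 0.0912]
 [0.0322 0.0136 0.0912]
 [0.0249 0.0137 0.0912]]
plate top mid [[ 0.0313 -0.0078  0.0242]
 [ 0.0313  0.0094  0.0242]]
```

Call:
arm_command(
  deltas=[
    [0,0,0,0,0,1,1],
    [0,0,0,0,0,2,1],
    [0,0,0,0,0,2.7,1],
    [0,0,0,0,0,2.7,1],
    [0,0,0,0,0,2.7,1],
    [0,0,0,0,0,2.7,1],
    [0,0,0,0,0,2.7,1],
    [0,0,0,0,0,2.7,1],
  ],
)

```text
time_s: 7.85
tcp_pos: [0.5335, 0.1142, 0.1177]
ee_rot: [[0.99, 0.139, 0.001], [0.139, -0.99, 0.0], [0.001, -0.0, -1.0]]
wrist_force: [0.6, -0.5, -1.3]
gripper_width: 0.113
gripper_force: 30.0
```

Call:
arm_command(
  deltas=[
    [0,0,0,0,0,0.1,1],
    [0,0,0,0,0,0.2,1],
    [0,0,0,0,0,0.3,1],
    [0,0,0,0,0,0.4,1],
    [0,0,0,0,0,0.4,1],
    [0,0,0,0,0,0.4,1],
  ],
)

```text
time_s: 8.35
tcp_pos: [0.5332, 0.1141, 0.1134]
ee_rot: [[0.99, 0.139, -0.0], [0.139, -0.99, 0.0], [-0.0, -0.0, -1.0]]
wrist_force: [-0.7, 0.0, -0.2]
gripper_width: 0.113
gripper_force: 30.0
```

Call:
arm_command(
  deltas=[
    [0,0,0,0,0,0.1,1],
    [0,0,0,0,0,0.2,1],
    [0,0,0,0,0,0.3,1],
    [0,0,0,0,0,0.3,1],
    [0,0,0,0,0,0.3,1],
  ],
)

```text
time_s: 8.77
tcp_pos: [0.5337, 0.1146, 0.1104]
ee_rot: [[0.99, 0.139, 0.001], [0.139, -0.99, 0.001], [0.001, -0.001, -1.0]]
wrist_force: [0.3, 3.8, 0.3]
gripper_width: 0.114
gripper_force: 30.0
```

Call:
arm_command(
  deltas=[
    [0,0,0,0,0,0.1,1],
    [0,0,0,0,0,0.2,1],
    [0,0,0,0,0,0.2,1],
    [0,0,0,0,0,0.2,1],
  ],
)

```text
time_s: 9.1
tcp_pos: [0.5338, 0.1145, 0.1088]
ee_rot: [[0.99, 0.139, 0.002], [0.139, -0.99, 0.001], [0.002, -0.001, -1.0]]
wrist_force: [-0.2, 4.5, 2.4]
gripper_width: 0.112
gripper_force: 30.0
```

Call:
arm_command(
  deltas=[
    [0,0,0,0,0,0.1,1],
    [0,0,0,0,0,0.2,1],
    [0,0,0,0,0,0.3,1],
    [0,0,0,0,0,0.4,1],
    [0,0,0,0,0,0.4,1],
  ],
)

```text
time_s: 9.52
tcp_pos: [0.5339, 0.1146, 0.1049]
ee_rot: [[0.99, 0.139, 0.002], [0.139, -0.99, 0.001], [0.002, -0.001, -1.0]]
wrist_force: [-0.4, 5.3, 3.7]
gripper_width: 0.112
gripper_force: 30.0
```

Call:
arm_command(
  deltas=[
    [0,0,0,0,0,0.1,1],
    [0,0,0,0,0,0.2,1],
    [0,0,0,0,0,0.3,1],
    [0,0,0,0,0,0.4,1],
    [0,0,0,0,0,0.4,1],
  ],
)

```text
time_s: 9.93
tcp_pos: [0.5339, 0.1149, 0.1006]
ee_rot: [[0.99, 0.139, 0.002], [0.139, -0.99, 0.002], [0.002, -0.001, -1.0]]
wrist_force: [-0.1, 6.1, 3.3]
gripper_width: 0.111
gripper_force: 30.0
```

Call:
arm_command(
  deltas=[
    [0,0,0,0,0,0.1,1],
    [0,0,0,0,0,0.2,1],
    [0,0,0,0,0,0.3,1],
    [0,0,0,0,0,0.4,1],
    [0,0,0,0,0,0.5,1],
    [0,0,0,0,0,0.6,1],
    [0,0,0,0,0,0.7,1],
    [0,0,0,0,0,0.8,1],
  ],
)

```text
time_s: 10.6
tcp_pos: [0.5336, 0.1149, 0.0924]
ee_rot: [[0.99, 0.139, 0.001], [0.139, -0.99, 0.001], [0.001, -0.001, -1.0]]
wrist_force: [-1.0, 7.2, 2.8]
gripper_width: 0.11
gripper_force: 30.0
```

Call:
arm_command(
  deltas=[
    [0,0,0,0,0,0.1,1],
    [0,0,0,0,0,0.2,1],
    [0,0,0,0,0,0.3,1],
    [0,0,0,0,0,0.4,1],
    [0,0,0,0,0,0.5,1],
    [0,0,0,0,0,0.6,1],
    [0,0,0,0,0,0.7,1],
    [0,0,0,0,0,0.8,1],
  ],
)

```text
time_s: 11.27
tcp_pos: [0.5336, 0.1148, 0.0844]
ee_rot: [[0.99, 0.139, 0.001], [0.139, -0.99, 0.001], [0.001, -0.001, -1.0]]
wrist_force: [-0.0, 6.4, 3.5]
gripper_width: 0.113
gripper_force: 30.0
```

Base is at about 0.024, with 6 mm to go.

Call:
arm_command(
  deltas=[
    [0,0,0,0,0,0.1,1],
    [0,0,0,0,0,0.2,1],
    [0,0,0,0,0,0.3,1],
    [0,0,0,0,0,0.4,1],
    [0,0,0,0,0,0.5,1],
    [0,0,0,0,0,0.5,1],
  ],
)

```text
time_s: 11.77
tcp_pos: [0.5335, 0.1149, 0.0792]
ee_rot: [[0.99, 0.139, 0.001], [0.139, -0.99, 0.001], [0.001, -0.001, -1.0]]
wrist_force: [0.2, 6.8, 2.2]
gripper_width: 0.113
gripper_force: 30.0
```

Call:
arm_command(
  deltas=[
    [0,0,0,0,0,0.1,1],
    [0,0,0,0,0,0.1,1],
    [0,0,0,0,0,0.1,1],
  ],
)

```text
time_s: 12.02
tcp_pos: [0.5335, 0.1149, 0.0783]
ee_rot: [[0.99, 0.139, 0.001], [0.139, -0.99, 0.001], [0.001, -0.001, -1.0]]
wrist_force: [-1.7, 6.1, 2.6]
gripper_width: 0.113
gripper_force: 30.0
```

Call:
arm_command(
  deltas=[
    [0,0,0,0,0,0.1,1],
    [0,0,0,0,0,0.1,1],
    [0,0,0,0,0,0.1,1],
  ],
)

```text
time_s: 12.27
tcp_pos: [0.5337, 0.1149, 0.0781]
ee_rot: [[0.99, 0.139, 0.002], [0.139, -0.99, 0.001], [0.002, -0.001, -1.0]]
wrist_force: [-1.6, 6.5, 6.7]
gripper_width: 0.108
gripper_force: 30.0
```

Call:
arm_command(
  deltas=[
    [0,0,0,0,0,0.05,1],
    [0,0,0,0,0,0.05,1],
    [0,0,0,0,0,0.05,1],
  ],
)

```text
time_s: 12.52
tcp_pos: [0.5338, 0.1149, 0.0781]
ee_rot: [[0.99, 0.139, 0.002], [0.139, -0.99, 0.001], [0.002, -0.001, -1.0]]
wrist_force: [-2.1, 6.8, 9.1]
gripper_width: 0.11
gripper_force: 30.0
```

Call:
arm_command(
  deltas=[
    [0,0,0,0,0,-0.05,1],
    [0,0,0,0,0,-0.05,0.5],
    [0,0,0,0,0,-0.05,0],
    [0,0,0,0,0,-0.05,-0.3],
    [0,0,0,0,0,-0.05,-0.3],
    [0,0,0,0,0,-0.05,-0.3],
    [0,0,0,0,0,-0.05,-0.3],
    [0,0,0,0,0,-0.05,-0.3],
  ],
)

```text
time_s: 13.18
tcp_pos: [0.533, 0.1137, 0.0771]
ee_rot: [[0.99, 0.139, -0.001], [0.139, -0.99, -0.001], [-0.001, 0.0, -1.0]]
wrist_force: [0.4, 0.1, -0.3]
gripper_width: 0.557
gripper_force: 0.0
```

Call:
arm_command(
  deltas=[
    [0,0,0,0,0,-2,-0.3],
    [0,0,0,0,0,-4,-0.3],
    [0,0,0,0,0,-7,-0.6],
    [0,0,0,-3,0,-9,-1],
    [0,0,0,-6,0,-9,-1],
    [0,0,0,-6,0,-9,-1],
    [0,0,0,-6,0,-9,-1],
    [0,0,0,-6,0,-9,-1],
  ],
)

```text
time_s: 13.85
tcp_pos: [0.4742, 0.1058, 0.1676]
ee_rot: [[0.99, 0.139, 0.001], [0.139, -0.99, 0.0], [0.001, -0.0, -1.0]]
wrist_force: [0.2, -0.2, -0.1]
gripper_width: 0.977
gripper_force: 0.0
```

```bash
python3 - <<'E'
from h import *
import pickle
c=capture("wrist"); t=capture("scene"); s=sense(); pickle.dump((c,t,s),open("c5.pkl","wb"))
a=cv2.resize(c["pixels"][30:230,180:380],(400,400),interpolation=cv2.INTER_CUBIC)
b=cv2.resize(t["pixels"][90:290,130:530],(800,400),interpolation=cv2.INTER_CUBIC)[:,400:]
b=cv2.resize(t["pixels"][150:300,312:462],(400,400),interpolation=cv2.INTER_CUBIC)
cv2.imwrite("pics/w5.png",np.hstack([a,b])); print(s["tcp_pos"],s["gripper_width"])
E
```

```text
[0.47458588 0.10591311 0.16714688] 0.9873779989739092
```

View pics/w5.png

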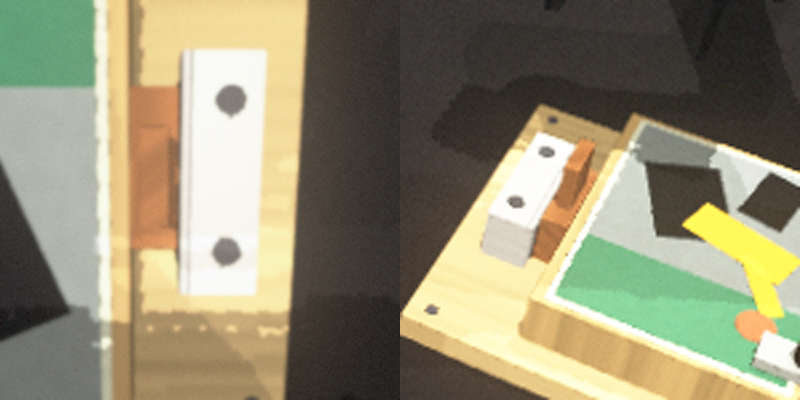

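The pictures show the thick spacer at crop (153,167), midway along the fence and filling the gap. Its plate is flush with the panel and fence tops, tab up. The other two spacers weren't touched.

```bash
python3 -c "
from station import finish_job
print(finish_job())"
```

```text
the job is handed in; nothing more can be done
None
```

The thick spacer is seated fully home in the 19 mm gap, tab up and let go, with measured push under 10 N; I left the other two in the tray and handed the job in at about 14 s, but it returned no verdict.

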